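Find the hidden catch in the toy quay and pop its battery hatch

TASK

One of the four identical square covers in the deck of the toy quay is the hidden catch of the battery hatch. Feel across the covers with the fingertips, pressing gently, until you find the one that gives, and press that one fully home so that the hatch pops up by itself, then take the hand away. Do not touch the hatch, grasp nothing, and leave the ferry and the containers where they stand.

Things in the scene. Friction and masses are not known exactly. Their poses are not given: they have to be found in the camera images.
- quay: Blue plastic toy quay, fixed to the bench: 220 (x) x 400 (y) x 50 mm high, flat level deck. Origin at the centre of its underside, on the bench; z up, x away from the robot, y to the robot's left. Its position and yaw (within 0.4 rad) vary. A grey track piece 60 mm wide, 140 mm long, 18 mm high runs on from its +y end.
- crane: Grey aluminium toy crane fixed on the deck, 52 mm square, 166 mm high, origin at the centre of its foot (x = 65, y = -165 mm of the quay's frame, at deck height); its boom reaches 135 mm to the quay's +x. A bystander.
- spot_1 (a point): Centre of square well 1 of 4 in the deck, at deck height (x = -45, y = -93, z = 50 mm of the quay's frame; same axes). The well is 48 x 48 mm; its grey cover, 45 x 45 mm, has its top 2 mm below the deck. The four covers look alike: three are rigid and may be pressed without harm, one is the catch; which one varies from run to run.
- spot_2 (a point): Centre of square well 2 of 4 in the deck, at deck height (x = -45, y = -31, z = 50 mm of the quay's frame; same axes). The well is 48 x 48 mm; its grey cover, 45 x 45 mm, has its top 2 mm below the deck. The four covers look alike: three are rigid and may be pressed without harm, one is the catch; which one varies from run to run.
- spot_3 (a point): Centre of square well 3 of 4 in the deck, at deck height (x = -45, y = 31, z = 50 mm of the quay's frame; same axes). The well is 48 x 48 mm; its grey cover, 45 x 45 mm, has its top 2 mm below the deck. The four covers look alike: three are rigid and may be pressed without harm, one is the catch; which one varies from run to run.
- spot_4 (a point): Centre of square well 4 of 4 in the deck, at deck height (x = -45, y = 93, z = 50 mm of the quay's frame; same axes). The well is 48 x 48 mm; its grey cover, 45 x 45 mm, has its top 2 mm below the deck. The four covers look alike: three are rigid and may be pressed without harm, one is the catch; which one varies from run to run.
- catch (a joint): How far the catch cover has been pressed straight down, in m: 0 as found, 0.007 fully home against its stop (its top then 9 mm below the deck). It moves under about 4 N, has no spring return and stays where it is left.
- hatch (a joint): Opening angle of the battery hatch in rad: 0 shut and flush, about 0.63 when the catch is fully home. It is linked to the catch and rises in proportion as the catch goes down.
- hatch_hinge (a point): The blue ribbed hatch leaf, 57 (x) x 90 (y) x 4 mm, flush in the deck behind the covers. This point is the middle of its hinge line, its far edge: x = 85, y = -30 mm of the quay's frame, at deck height; its near edge (x = 27 mm) rises about 34 mm when it pops up.
- container_low: Orange toy container, 40 x 92 x 32 mm, about 80 g, loose on the deck at about x = 55, y = 130 mm of the quay's frame. Origin at the centre of its underside. A bystander.
- container_top: Second container, of the same size, stacked on the first; its top is 64 mm above the deck. Origin at the centre of its underside. A bystander.
- ferry: White toy ferry, about 60 x 200 mm and 72 mm high, about 250 g, loose on the bench along the quay's far side. Origin on the underside; the hull runs from y = -85 to +115 mm of its own frame, the bow at +y. A bystander.

How it is judged:
By the outcome, as a careful person would: the job done as asked, in the order asked, and still so for the second after the job is handed in, with the robot touching nothing.
It also fails if it takes over 51 s, if anything falls off the work surface, if the arm or the gripper's body presses on something with over 40 N, if the wrist force passes 120 N, or if a joint passes its speed limit or range.

ROBOT

A 6-joint arm with a two-finger parallel gripper is mounted at the origin on the work surface. World frame = base frame: x ahead of the robot, y to its left, z up, the work surface at z = 0. Lengths are in mm, angles in rad, forces in N, time in s.
With the tool pointing down it reaches from about 275 to 825 mm from the base axis. Payload 5.2 kg.
Tool frame: the origin (TCP) lies midway between the tips of the shut fingers; the grasp point (between the pads) lies 19 mm behind it; z points along the fingers, y is the direction in which the jaws open and shut (so a half turn about z gives the same grasp; the last joint's range is limited). The gripper opens to 93 mm and grips with 3 to 60 N. Pads are 15 mm wide; open, the fingers measure 128 mm over their backs; the gripper's body (75 mm by 188 mm) begins 65 mm behind the grasp point.
Start: joints at [-1.372, 0.259, 1.535, -0, 1.348, -0.203], TCP at [215.112, -506.193, 178.653] pointing down, gripper open.
Joint ranges: [-3.14, 3.14], [-0.91, 2.08], [0.19, 2.58], [-1.22, 4.36], [0.22, 2.71], [-3.12, 3.12]. Speed limits (rad/s): [2.57, 2.57, 3.14, 3.14, 3.14, 3.14].

INTERFACE

Orientations are given as a unit quaternion [w, x, y, z].
In Python, from workcell import robot, viewer, masks_of gives the robot as it stands. The module is installed in compiled form; this text tells all that it offers.
- The arm moves only by the tool move_arm, never from a script. Its argument "targets" is a list of rows, each a list of 7 numbers: the shift along the tool's x, y, z in mm, then the turn, a rotation vector about the tool's x, y, z in rad, then the gripper's target within -1 to 1 (fully open at 1, half-way at 0, shut at -1). A call has 1 to 20 rows; each row shifts and turns the commanded pose from where the row before left it, along the tool's axes as they then stand; what a row does not reach is not made up. A row lasts 1/12 s, in which the tool goes at most 41.7 mm and 7.16 degrees, less where a joint would pass 70% of its speed; a pose out of reach is approached as far as the arm can. A call is refused whole if a number of a shift passes 41.7 or a number of a turn 0.125, either way. A call with a gripper value outside its range is refused whole. The fingers move at their own pace and stop on an object; "newtons" is the grip in N (left out, the last holds). Time passes only in rows, so rows that do not move let the fingers close. It gives the time, the measured TCP pose, the force and the opening at its end, in the units of the state.
- robot.sense(): the state, without advancing time (a new reading comes with each control period).
- viewer.capture(name): name is "side" or "top"; returns the picture (400x640x3 uint8, red, green, blue); there is no depth.
- viewer.get_calibration(name): a dict with "fx", "fy", "cx", "cy" (pixels), "dist" ([k1, k2, p1, p2, k3] as OpenCV has them; the pictures are not rectified), "extrinsics" (4x4, takes a point from camera to world coordinates). Camera axes: x right, y down, z forward; pixel columns grow to the right and rows downward; lengths in mm; the calibration is good to about 2 mm. A picture is of the moment at which its call begins. get_calibration takes no time and is no camera call.
- robot.hand_in(): hands the job in, once; it reports no verdict.
Trained networks look in the newest picture that a camera, given by its name, has taken for a name from the list of things; names that differ only in an ending like _2 or _b are one class to them, and where a whole thing is asked for, a point or a joint stands for the part that bears it (a point fixed in the world has none). Each returns a list of dicts, best first, with "confidence" (0 to 1); they miss things now and then, are a little off and sometimes report something else, mostly with a low value. They report only what shows in the picture. A call takes as long as a camera call.
- masks_of(camera, target): "region" (400x640 bool, what is visible of it) and "centre" ([row, column] in pixels, amid what is visible of it).
The state is a dict: "t": time; "q": joint angles; "joint_velocities": joint speeds; "joint_torque": joint torques, N m; "tool_pos": TCP position; "tool_rot": TCP orientation; "contact_force": force on the tool from outside, world axes, zero at the start; "moment": the same for the moment, N m; "gripper_width": finger opening in mm.
Only numpy, scipy, OpenCV 4.12 (cv2) and the standard library are available. Lean on these libraries where they do the work, as an engineer would, in place of code of your own. Each camera call takes 0.05 s, during which the arm holds its last target. There are 200 camera calls.

## Working session

There is one attempt and no reset: what is moved stays moved. The work goes in short steps, Python scripts to look and compute and a tool call to move; the robot and the scene stay as the last step left them, time stands still between calls to the robot, and variables do not carry over. Pictures are saved under pics/ and viewed, about 8 in all and at most 12, crops included, and the job is handed in when it is done.

Besides the shell and the picture viewer there is one more tool, called after "Call:" as name(argument=value, ...) on one line, values as JSON. move_arm: Moves the arm, as the interface text tells. Its arguments: {"type":"object","properties":{"targets":{"type":"array"},"newtons":{"type":"number"}},"required":["targets"]}

```bash
mkdir -p pics
python3 - <<'E'
from workcell import robot, viewer, masks_of
import cv2,numpy as np
for n in("top","side"):
    im=viewer.capture(n); cv2.imwrite(f"pics/{n}0.png",im[:,:,::-1])
    c=viewer.get_calibration(n); print(n,{k:np.round(v,3).tolist() for k,v in c.items()})
    for t in("spot_1","hatch_hinge","crane","quay"):
        print(t,[(round(d["confidence"],2),np.round(d["centre"]).tolist(),int(d["region"].sum())) for d in masks_of(n,t)])
s=robot.sense();print(s)
E
```

```text
top {'fx': 370.116, 'fy': 370.116, 'cx': 316.801, 'cy': 196.645, 'dist': [-0.057, 0.0, 0.0, 0.0, 0.0], 'extrinsics': [[-0.015, -0.991, 0.134, 555.57], [-1.0, 0.011, -0.029, 20.341], [0.027, -0.134, -0.991, 732.075], [0.0, 0.0, 0.0, 1.0]]}
spot_1 [(0.67, [237.0, 351.0], 27020)]
hatch_hinge [(0.66, [207.0, 352.0], 1481)]
crane [(0.62, [163.0, 439.0], 3608)]
quay [(0.68, [240.0, 350.0], 27270)]
side {'fx': 438.111, 'fy': 438.111, 'cx': 324.533, 'cy': 196.982, 'dist': [-0.098, 0.0, 0.0, 0.0, 0.0], 'extrinsics': [[0.873, -0.228, 0.432, 273.755], [-0.488, -0.437, 0.756, -602.917], [0.017, -0.87, -0.493, 494.318], [0.0, 0.0, 0.0, 1.0]]}
spot_1 [(0.63, [256.0, 345.0], 25166)]
hatch_hinge [(0.59, [235.0, 344.0], 981)]
crane [(0.74, [205.0, 425.0], 4598), (0.32, [233.0, 346.0], 966)]
quay [(0.78, [255.0, 342.0], 24507)]
{'t': 0.5, 'q': array([-1.37180683e+00,  2.58591368e-01,  1.53503191e+00,  1.41923673e-06,
        1.34800366e+00, -2.02769054e-01]), 'joint_velocities': array([ 5.50912449e-04,  2.66736390e-04, -6.27610489e-04, -2.93175728e-04,
        1.04905866e-05, -1.03256320e-03]), 'joint_torque': array([-9.07241701e-04, -4.36810935e+01, -2.84073079e+01,  7.20276497e-02,
        3.24052724e-02, -2.14688760e-05]), 'tool_pos': array([ 215.10553558, -506.17578722,  178.64456068]), 'tool_rot': array([-1.71388630e-05,  9.79891545e-01,  1.99530850e-01,  7.24466793e-07]), 'contact_force': array([-1.1563412 , -0.68153845,  0.66765447]), 'moment': array([ 0.00085613, -0.00877106, -0.0270237 ]), 'gripper_width': 93.11099948301275}
```

View pics/top0.png

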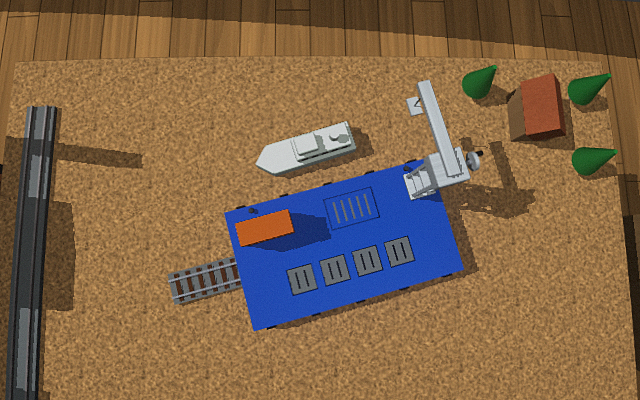

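View pics/side0.png

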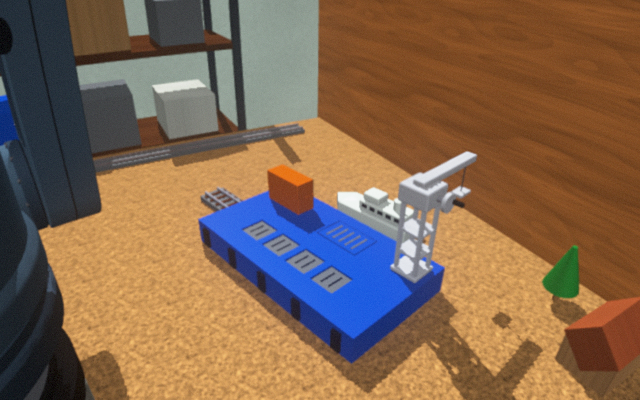

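The top view shows the four covers at about (col,row) (302,279), (334,269), (367,260), (399,250), which are spots 4 to 1. The hatch is at (352,207) and shut, with the crane at upper right. The side view agrees, with covers at about (260,230), (281,245), (305,261) and (332,279). Next I'll fit the quay pose.

```bash
cat > h.py <<'E'
from workcell import robot, viewer, masks_of
import cv2,numpy as np
from scipy.optimize import least_squares
from scipy.spatial.transform import Rotation as R
def proj(c,P):
    E=np.linalg.inv(c["extrinsics"]);K=np.array([[c["fx"],0,c["cx"]],[0,c["fy"],c["cy"]],[0,0,1]])
    return cv2.projectPoints(np.asarray(P,float),cv2.Rodrigues(E[:3,:3])[0],E[:3,3],K,np.array(c["dist"]))[0][:,0]
def world(p,L):
    c,s=np.cos(p[2]),np.sin(p[2]);L=np.asarray(L,float)
    return np.c_[p[0]+c*L[:,0]-s*L[:,1],p[1]+s*L[:,0]+c*L[:,1],L[:,2]]
SP=[(-45,-93,48),(-45,-31,48),(-45,31,48),(-45,93,48)]
E
cat > fit.py <<'E'
from h import *
seeds={"top":[(399,250),(367,260),(334,269),(302,279)],"side":[(332,279),(305,261),(281,245),(260,230)]}
obs={}
for n,s in seeds.items():
    im=cv2.imread(f"pics/{n}0.png").astype(int); m=((im[:,:,0]-im[:,:,2])<50).astype(np.uint8)
    m=cv2.morphologyEx(m,cv2.MORPH_CLOSE,np.ones((3,3)))
    k,l,st,ce=cv2.connectedComponentsWithStats(m)
    o=[]
    for u,v in s:
        i=l[v,u] or l[v,u+4]; o.append(ce[i]); print(n,i,st[i,4],ce[i].round(1))
    obs[n]=np.array(o)
def solve(ns):
    f=lambda p:np.concatenate([(proj(viewer.get_calibration(n),world(p,SP))-obs[n]).ravel() for n in ns])
    r=least_squares(f,[480,-20,.25]);print(ns,r.x.round(3),np.abs(r.fun).max().round(2));return r.x
solve(["top"]);solve(["side"]);p=solve(["top","side"])
print(world(p,SP).round(1).tolist(),"hatch",world(p,[(27,-30,50)]).round(1))
s=robot.sense();q=s["tool_rot"];print(R.from_quat(np.roll(q,-1)).as_matrix().round(3).tolist())
for n in seeds:
    im=cv2.imread(f"pics/{n}0.png")
    for u,v in proj(viewer.get_calibration(n),world(p,[(x,y,50) for x in(-110,110) for y in(-200,200)])): cv2.circle(im,(int(u),int(v)),3,(0,255,255),-1)
    cv2.imwrite(f"pics/{n}_fit.png",im)
cv2.imwrite("pics/fit.png",np.vstack([cv2.imread("pics/top_fit.png")[130:350],cv2.imread("pics/side_fit.png")[150:370]]))
E
python3 fit.py
```

```text
top 15 640 [398.9 251. ]
top 16 655 [366.9 260.4]
top 17 657 [334.6 269.7]
top 18 663 [301.6 279. ]
side 11 498 [331.  279.2]
side 10 425 [304.5 261.2]
side 5 362 [280.6 244.7]
side 2 310 [259.  229.8]
['top'] [ 5.64697e+02 -4.82850e+01  2.57000e-01] 0.12
['side'] [ 5.66681e+02 -4.83010e+01  2.58000e-01] 0.22
['top', 'side'] [ 5.65677e+02 -4.84470e+01  2.58000e-01] 0.62
[[545.9, -149.9, 48.0], [530.1, -89.9, 48.0], [514.3, -30.0, 48.0], [498.4, 30.0, 48.0]] hatch [[599.4 -70.6  50. ]]
[[0.92, 0.391, -0.0], [0.391, -0.92, 0.0], [0.0, -0.0, -1.0]]
```

View pics/fit.png

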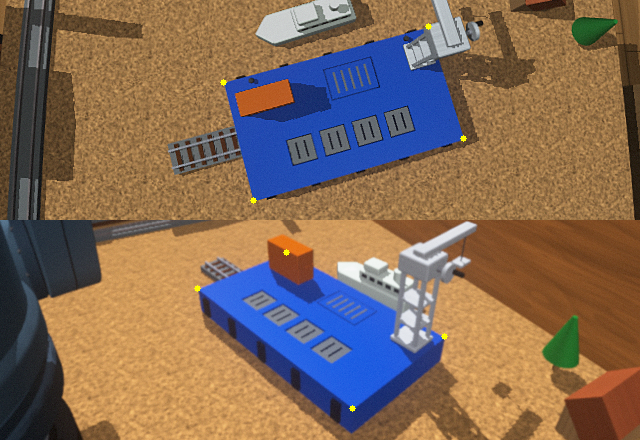

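The fit holds: both cameras agree within 2 mm, with yaw 0.258 rad. I'll shut the fingers, align the tool with the quay and go over spot 1.

Call:
move_arm(targets=[[0,0,0,0,0,0.072,-1],[0,0,0,0,0,0.072,-1],[22.8,-14.4,4.4,0,0,0,-1],[22.8,-14.4,4.4,0,0,0,-1],[22.8,-14.4,4.4,0,0,0,-1],[22.8,-14.4,4.4,0,0,0,-1],[22.8,-14.4,4.4,0,0,0,-1],[22.8,-14.4,4.4,0,0,0,-1],[22.8,-14.4,4.4,0,0,0,-1],[22.8,-14.4,4.4,0,0,0,-1],[22.8,-14.4,4.4,0,0,0,-1],[22.8,-14.4,4.4,0,0,0,-1],[22.8,-14.4,4.4,0,0,0,-1],[22.8,-14.4,4.4,0,0,0,-1],[22.8,-14.4,4.4,0,0,0,-1],[22.8,-14.4,4.4,0,0,0,-1],[22.8,-14.4,4.4,0,0,0,-1],[22.8,-14.4,4.4,0,0,0,-1],[22.8,-14.4,4.4,0,0,0,-1],[22.8,-14.4,4.4,0,0,0,-1]], newtons=10)

```text
t: 2.17
tool_pos: [546.8, -149.8, 99.3]
tool_rot: [0.0, 0.992, 0.129, 0.0]
contact_force: [0.2, -0.8, 0.6]
gripper_width: 0.2
```

```bash
cat > look.py <<'E'
from h import *
import sys
s=robot.sense();print(s["t"],s["tool_pos"].round(1),s["contact_force"].round(2),s["gripper_width"])
print(R.from_quat(np.roll(s["tool_rot"],-1)).as_matrix().round(3).tolist())
a=viewer.capture("top")[60:360];b=viewer.capture("side")[60:360]
cv2.imwrite(f"pics/{sys.argv[1]}.png",np.vstack([a,b])[:,:,::-1])
E
python3 look.py p1
```

```text
2.1667 [ 546.8 -149.8   99.3] [ 0.16 -0.8   0.56] 0.24905396944938962
[[0.967, 0.255, 0.0], [0.255, -0.967, -0.0], [0.0, 0.0, -1.0]]
```

View pics/p1.png

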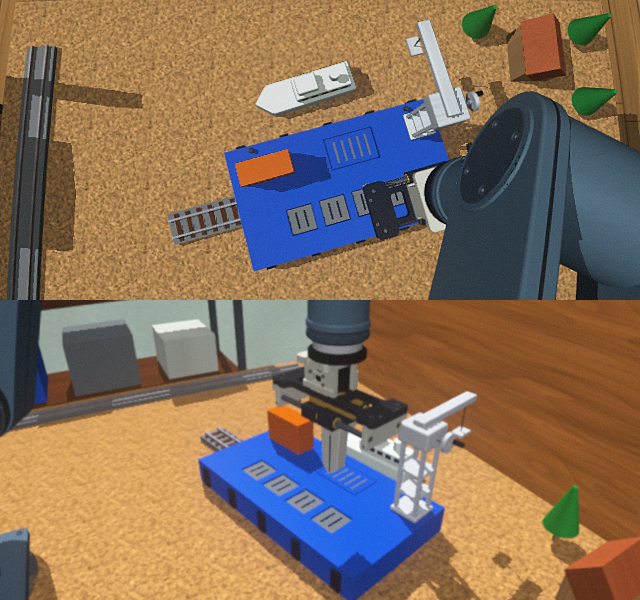

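The view shows the hand over spot 1, with the gripper's long side along the quay and clear of the crane and containers. I'll descend and feel.

Call:
move_arm(targets=[[-0.9,0,15,0,0,0,-1],[0,0,15,0,0,0,-1],[0,0,10,0,0,0,-1],[0,0,5,0,0,0,-1],[0,0,2,0,0,0,-1],[0,0,1,0,0,0,-1],[0,0,1,0,0,0,-1],[0,0,0.5,0,0,0,-1],[0,0,0.5,0,0,0,-1],[0,0,0.5,0,0,0,-1],[0,0,0,0,0,0,-1]])

```text
t: 3.18
tool_pos: [545.1, -151.2, 49.2]
tool_rot: [0.0, 0.992, 0.129, 0.0]
contact_force: [-0.6, -0.4, -0.7]
gripper_width: 0.4
```

Call:
move_arm(targets=[[0,0,0.5,0,0,0,-1],[0,0,0.5,0,0,0,-1],[0,0,0.5,0,0,0,-1],[0,0,0,0,0,0,-1]])

```text
t: 3.52
tool_pos: [544.9, -151.1, 47.3]
tool_rot: [-0.0, 0.992, 0.129, -0.0]
contact_force: [-0.4, -0.1, -0.9]
gripper_width: 0.3
```

Call:
move_arm(targets=[[0,0,0.5,0,0,0,-1],[0,0,0.5,0,0,0,-1],[0,0,0,0,0,0,-1]])

```text
t: 3.77
tool_pos: [544.9, -151.1, 46.3]
tool_rot: [-0.0, 0.992, 0.129, -0.0]
contact_force: [0.2, 0.3, 0.9]
gripper_width: 0.5
```

Call:
move_arm(targets=[[0,0,0.5,0,0,0,-1],[0,0,0.5,0,0,0,-1],[0,0,0,0,0,0,-1]])

```text
t: 4.02
tool_pos: [544.9, -151.1, 45.3]
tool_rot: [-0.0, 0.992, 0.129, -0.0]
contact_force: [0.2, 0.6, 0.2]
gripper_width: 0.6
```

Call:
move_arm(targets=[[0,0,0.5,0,0,0,-1],[0,0,0.5,0,0,0,-1],[0,0,0,0,0,0,-1]])

```text
t: 4.27
tool_pos: [544.9, -151.1, 44.3]
tool_rot: [-0.0, 0.992, 0.129, -0.0]
contact_force: [0.1, -0.3, 0.2]
gripper_width: 0.4
```

```bash
python3 look.py p2
```

```text
4.2667 [ 544.9 -151.1   44.3] [ 0.14 -0.26  0.25] 0.44758146718613867
[[0.967, 0.255, -0.0], [0.255, -0.967, 0.0], [-0.0, -0.0, -1.0]]
```

View pics/p2.png

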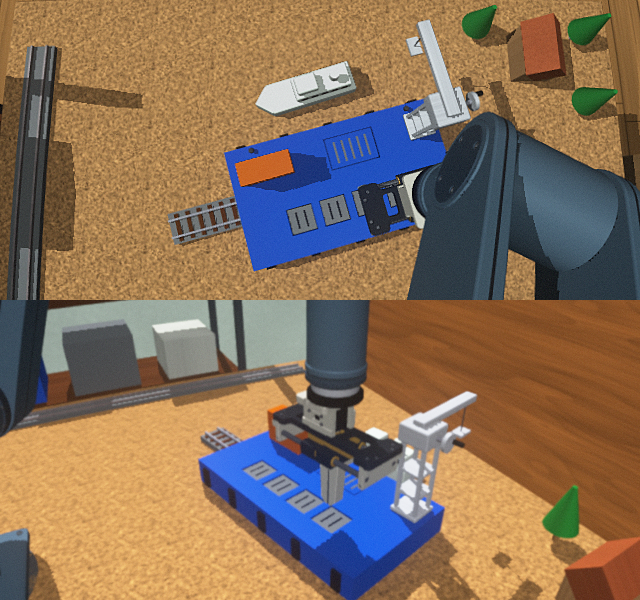

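Run:
```python
from h import *
P=robot.sense()["tool_pos"]
out=[]
for n,(u0,v0,w,h) in {"top":(350,210,100,75),"side":(280,210,100,75)}.items():
    im=viewer.capture(n)[:,:,::-1].copy()
    c=viewer.get_calibration(n);pp=proj(c,[P,P+[0,0,20]]);print(n,pp.round(1).tolist())
    cr=cv2.resize(im[v0:v0+h,u0:u0+w],None,fx=5,fy=5,interpolation=cv2.INTER_CUBIC)
    for (u,v),col in zip(pp,[(0,0,255),(0,255,255)]): cv2.circle(cr,(int((u-u0)*5),int((v-v0)*5)),3,col,-1)
    out.append(cr[:300] if n=="top" else cr[75:])
cv2.imwrite("pics/z1.png",np.vstack(out))
```

```text
top [[399.2, 251.0], [402.0, 251.1]]
side [[330.3, 281.8], [330.6, 271.8]]
```

View pics/z1.png

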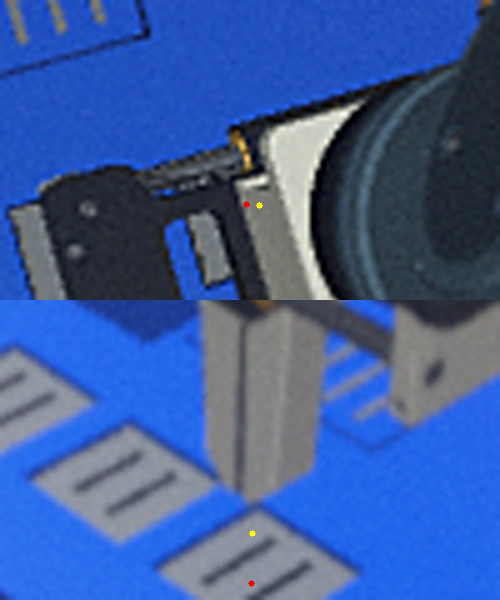

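Run:
```python
from h import *
P=robot.sense()["tool_pos"];c=viewer.get_calibration("side")
for uv in [(330,264),(332,258)]:
  for z in (46,52,58,64,70,76,82):
    r=least_squares(lambda a:(proj(c,[[a[0],a[1],z]])-[uv]).ravel(),P[:2]);d=r.x-P[:2]
    print(uv,z,r.x.round(1),"off in tool x,y",(d@[.967,.255]).round(1),(d@[.255,-.967]).round(1))
s=robot.sense();q=s["q"];print(q,s["joint_torque"])
```

```text
(330, 264) 46 [ 565.7 -114. ] off in tool x,y 29.5 -30.6
(330, 264) 52 [ 561.8 -120.6] off in tool x,y 24.1 -25.3
(330, 264) 58 [ 557.9 -127.1] off in tool x,y 18.6 -20.0
(330, 264) 64 [ 554.  -133.6] off in tool x,y 13.2 -14.6
(330, 264) 70 [ 550.1 -140.2] off in tool x,y 7.7 -9.3
(330, 264) 76 [ 546.2 -146.7] off in tool x,y 2.3 -4.0
(330, 264) 82 [ 542.3 -153.3] off in tool x,y -3.2 1.4
(332, 258) 46 [ 576.7 -101.6] off in tool x,y 43.2 -39.8
(332, 258) 52 [ 572.6 -108.3] off in tool x,y 37.6 -34.4
(332, 258) 58 [ 568.5 -115. ] off in tool x,y 32.0 -28.9
(332, 258) 64 [ 564.5 -121.8] off in tool x,y 26.3 -23.4
(332, 258) 70 [ 560.4 -128.5] off in tool x,y 20.7 -18.0
(332, 258) 76 [ 556.4 -135.2] off in tool x,y 15.1 -12.5
(332, 258) 82 [ 552.3 -141.9] off in tool x,y 9.5 -7.1
[-4.67726310e-01  4.08906453e-01  1.67262177e+00  8.02162465e-06
  1.06006222e+00  8.45251880e-01] [-2.47846001e-03 -4.80129325e+01 -2.42498428e+01  5.48879814e-02
 -4.73373011e-02 -4.82592031e-05]
```

The close-up shows the tip at about (330,264) in the side view, while the reported TCP projects to (330,282). The tip is really some 30 mm higher than reported: there is no contact, and its shadow lands beyond cover 1. I'll keep descending slowly by feel.

Call:
move_arm(targets=[[0,0,2,0,0,0,-1],[0,0,2,0,0,0,-1],[0,0,2,0,0,0,-1],[0,0,1,0,0,0,-1],[0,0,1,0,0,0,-1],[0,0,1,0,0,0,-1],[0,0,1,0,0,0,-1],[0,0,0,0,0,0,-1]])

```text
t: 5.13
tool_pos: [544.9, -151.1, 34.2]
tool_rot: [-0.0, 0.992, 0.129, -0.0]
contact_force: [-0.4, 0.1, -0.5]
gripper_width: 0.3
```

```bash
cat > zoom.py <<'E'
from h import *
import sys
P=robot.sense()["tool_pos"];out=[]
u0,v0,w,h=[int(x) for x in sys.argv[2:6]]
im=viewer.capture("side")[:,:,::-1]
cr=cv2.resize(im[v0:v0+h,u0:u0+w],None,fx=5,fy=5,interpolation=cv2.INTER_CUBIC)
c=viewer.get_calibration("side");u,v=proj(c,[P])[0];cv2.circle(cr,(int((u-u0)*5),int((v-v0)*5)),3,(0,0,255),-1);print(u,v)
cv2.imwrite(f"pics/{sys.argv[1]}.png",cr)
E
python3 zoom.py z2 270 210 130 100
```

```text
330.07573063467 286.7915433783512
```

View pics/z2.png

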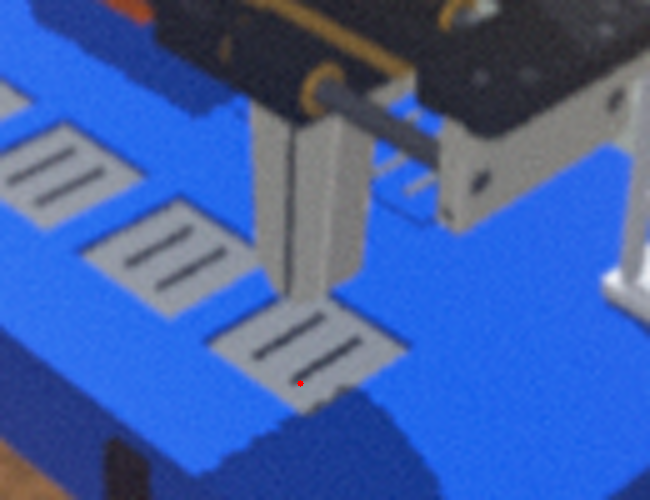

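The tip (330,270) is still above cover 1, with about 15 mm to go. Nothing else is near.

Call:
move_arm(targets=[[0,0,2,0,0,0,-1],[0,0,2,0,0,0,-1],[0,0,2,0,0,0,-1],[0,0,1,0,0,0,-1],[0,0,1,0,0,0,-1],[0,0,0.5,0,0,0,-1],[0,0,0,0,0,0,-1]])

```text
t: 5.77
tool_pos: [544.9, -151.1, 25.8]
tool_rot: [-0.0, 0.992, 0.129, -0.0]
contact_force: [-0.4, -0.1, -0.1]
gripper_width: 0.1
```

Call:
move_arm(targets=[[0,0,0.5,0,0,0,-1],[0,0,0.5,0,0,0,-1],[0,0,0.5,0,0,0,-1],[0,0,0,0,0,0,-1]])

```text
t: 6.1
tool_pos: [544.9, -151.1, 24.4]
tool_rot: [-0.0, 0.992, 0.129, -0.0]
contact_force: [0.6, 0.3, 0.3]
gripper_width: 0.8
```

Call:
move_arm(targets=[[0,0,0.5,0,0,0,-1],[0,0,0.5,0,0,0,-1],[0,0,0.5,0,0,0,-1],[0,0,0,0,0,0,-1]])

```text
t: 6.43
tool_pos: [544.9, -151.1, 22.8]
tool_rot: [-0.0, 0.992, 0.129, -0.0]
contact_force: [0.5, 0.5, 0.1]
gripper_width: 0.8
```

Call:
move_arm(targets=[[0,0,0.5,0,0,0,-1],[0,0,0.5,0,0,0,-1],[0,0,0.5,0,0,0,-1],[0,0,0,0,0,0,-1]])

```text
t: 6.77
tool_pos: [544.9, -151.1, 21.3]
tool_rot: [-0.0, 0.992, 0.129, -0.0]
contact_force: [-0.3, -0.3, 0.6]
gripper_width: 0.8
```

Call:
move_arm(targets=[[0,0,0.5,0,0,0,-1],[0,0,0.5,0,0,0,-1],[0,0,0.5,0,0,0,-1],[0,0,0,0,0,0,-1]])

```text
t: 7.1
tool_pos: [544.9, -151.1, 19.8]
tool_rot: [-0.0, 0.992, 0.129, -0.0]
contact_force: [1.0, 0.2, -0.7]
gripper_width: 0.4
```

```bash
python3 zoom.py z3 270 210 130 100
```

```text
329.8601046218485 293.68828312753107
```

View pics/z3.png

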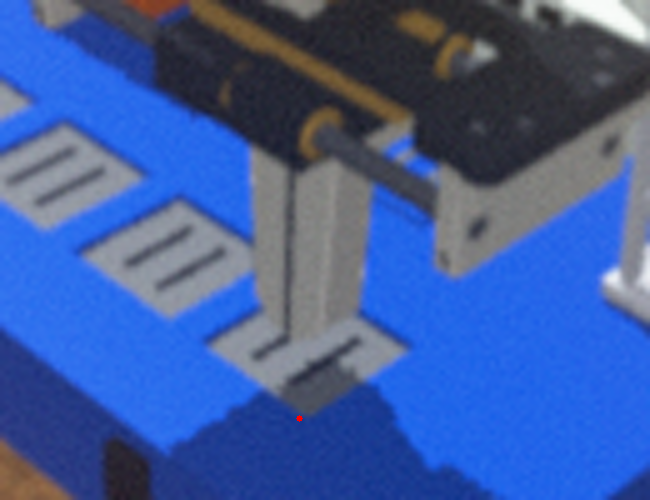

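The tip (329,277) is now just above the centre of cover 1 (about (331,279)), with its shadow closing in. I'll continue by feel.

Call:
move_arm(targets=[[0,0,0.5,0,0,0,-1],[0,0,0.5,0,0,0,-1],[0,0,0,0,0,0,-1]])

```text
t: 7.4
tool_pos: [544.9, -151.1, 18.9]
tool_rot: [-0.0, 0.992, 0.129, -0.0]
contact_force: [0.6, -0.4, -0.6]
gripper_width: 0.7
```

Call:
move_arm(targets=[[0,0,0.5,0,0,0,-1],[0,0,0.5,0,0,0,-1],[0,0,0,0,0,0,-1]])

```text
t: 7.65
tool_pos: [544.9, -151.1, 17.8]
tool_rot: [-0.0, 0.992, 0.129, -0.0]
contact_force: [-0.5, 0.1, -0.1]
gripper_width: 0.4
```

Call:
move_arm(targets=[[0,0,0.5,0,0,0,-1],[0,0,0.5,0,0,0,-1],[0,0,0,0,0,0,-1]])

```text
t: 7.9
tool_pos: [544.9, -151.1, 16.9]
tool_rot: [-0.0, 0.992, 0.129, -0.0]
contact_force: [1.0, -0.2, -0.4]
gripper_width: 0.6
```

Call:
move_arm(targets=[[0,0,0.5,0,0,0,-1],[0,0,0.5,0,0,0,-1],[0,0,0,0,0,0,-1]])

```text
t: 8.15
tool_pos: [544.9, -151.1, 15.8]
tool_rot: [-0.0, 0.992, 0.129, -0.0]
contact_force: [-1.3, 0.3, -0.8]
gripper_width: 0.1
```

Call:
move_arm(targets=[[0,0,0.5,0,0,0,-1],[0,0,0.5,0,0,0,-1],[0,0,0,0,0,0,-1]])

```text
t: 8.4
tool_pos: [545.0, -151.1, 14.9]
tool_rot: [-0.0, 0.992, 0.129, -0.0]
contact_force: [-0.5, 0.1, 0.4]
gripper_width: 0.5
```

Call:
move_arm(targets=[[0,0,0.5,0,0,0,-1],[0,0,0.5,0,0,0,-1],[0,0,0,0,0,0,-1]])

```text
t: 8.65
tool_pos: [544.9, -151.1, 13.8]
tool_rot: [-0.0, 0.992, 0.129, -0.0]
contact_force: [0.1, 0.6, 0.3]
gripper_width: 0.2
```

Call:
move_arm(targets=[[0,0,0.5,0,0,0,-1],[0,0,0.5,0,0,0,-1],[0,0,0,0,0,0,-1]])

```text
t: 8.9
tool_pos: [544.9, -151.1, 12.8]
tool_rot: [-0.0, 0.992, 0.129, -0.0]
contact_force: [-0.4, 0.1, -0.1]
gripper_width: 0.6
```

Call:
move_arm(targets=[[0,0,0.5,0,0,0,-1],[0,0,0.5,0,0,0,-1],[0,0,0,0,0,0,-1]])

```text
t: 9.15
tool_pos: [544.9, -151.1, 11.8]
tool_rot: [-0.0, 0.992, 0.129, -0.0]
contact_force: [0.1, 1.4, -0.8]
gripper_width: 0.6
```

```bash
python3 zoom.py z4 270 210 130 100
```

```text
329.7730311691468 297.4779555169635
```

View pics/z4.png

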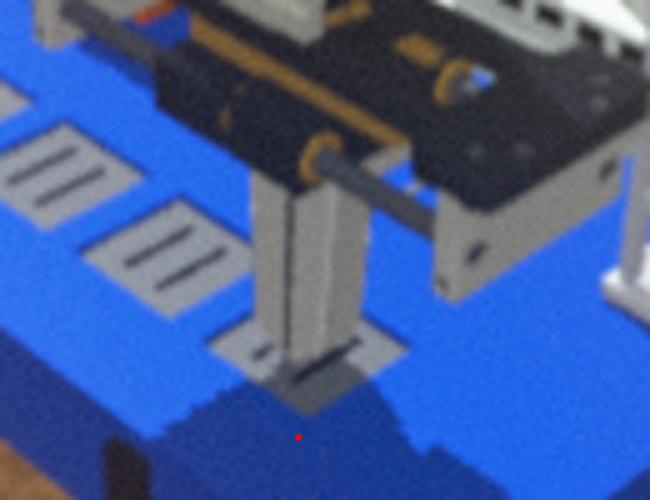

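The tip (329,282) and its shadow almost meet on cover 1, near its centre. I'll go on in small steps.

Call:
move_arm(targets=[[0,0,0.5,0,0,0,-1],[0,0,0.5,0,0,0,-1],[0,0,0,0,0,0,-1]])

```text
t: 9.45
tool_pos: [544.9, -151.1, 10.9]
tool_rot: [-0.0, 0.992, 0.129, -0.0]
contact_force: [-0.5, 0.4, -0.4]
gripper_width: 0.7
```

Call:
move_arm(targets=[[0,0,0.5,0,0,0,-1],[0,0,0.5,0,0,0,-1],[0,0,0,0,0,0,-1]])

```text
t: 9.7
tool_pos: [544.9, -151.1, 9.8]
tool_rot: [-0.0, 0.992, 0.129, -0.0]
contact_force: [-0.0, 0.7, 0.3]
gripper_width: 0.8
```

Call:
move_arm(targets=[[0,0,0.5,0,0,0,-1],[0,0,0.5,0,0,0,-1],[0,0,0,0,0,0,-1]])

```text
t: 9.95
tool_pos: [544.9, -151.2, 8.8]
tool_rot: [-0.0, 0.992, 0.128, -0.0]
contact_force: [0.7, -0.9, 0.4]
gripper_width: 0.6
```

Call:
move_arm(targets=[[0,0,0.5,0,0,0,-1],[0,0,0.5,0,0,0,-1],[0,0,0,0,0,0,-1]])

```text
t: 10.2
tool_pos: [545.0, -151.2, 8.1]
tool_rot: [0.0, 0.992, 0.129, 0.0]
contact_force: [0.1, 0.7, 3.0]
gripper_width: 0.4
```

Contact at tool z ≈ 8.3, a 40 mm z bias. I'll press a bit more to tell rigid from giving.

Call:
move_arm(targets=[[0,0,0.5,0,0,0,-1],[0,0,0.5,0,0,0,-1],[0,0,0,0,0,0,-1]])

```text
t: 10.45
tool_pos: [545.1, -151.2, 7.1]
tool_rot: [0.0, 0.992, 0.129, 0.0]
contact_force: [-0.9, 1.1, 4.1]
gripper_width: 0.4
```

Call:
move_arm(targets=[[0,0,0.5,0,0,0,-1],[0,0,0.5,0,0,0,-1],[0,0,0,0,0,0,-1]])

```text
t: 10.7
tool_pos: [545.1, -151.2, 5.9]
tool_rot: [0.0, 0.992, 0.129, 0.0]
contact_force: [-0.3, 0.1, 3.0]
gripper_width: 0.9
```

Cover 1 yields at a steady 3–4 N, so it is the catch. I'll press to the stop and watch for the force rise.

Call:
move_arm(targets=[[0,0,0.5,0,0,0,-1],[0,0,0.5,0,0,0,-1],[0,0,0.5,0,0,0,-1],[0,0,0.5,0,0,0,-1],[0,0,0.5,0,0,0,-1],[0,0,0,0,0,0,-1]])

```text
t: 11.2
tool_pos: [545.1, -151.2, 3.3]
tool_rot: [0.0, 0.992, 0.129, 0.0]
contact_force: [1.0, -0.5, 2.0]
gripper_width: 0.9
```

Call:
move_arm(targets=[[0,0,0.5,0,0,0,-1],[0,0,0.5,0,0,0,-1],[0,0,0,0,0,0,-1]])

```text
t: 11.45
tool_pos: [545.0, -151.2, 2.3]
tool_rot: [0.0, 0.992, 0.129, 0.0]
contact_force: [-0.4, 0.2, 1.6]
gripper_width: 0.3
```

Call:
move_arm(targets=[[0,0,0.5,0,0,0,-1],[0,0,0.5,0,0,0,-1],[0,0,0,0,0,0,-1]])

```text
t: 11.7
tool_pos: [545.0, -151.2, 1.4]
tool_rot: [0.0, 0.992, 0.129, 0.0]
contact_force: [-0.1, -0.2, 3.2]
gripper_width: 0.6
```

Call:
move_arm(targets=[[0,0,0.5,0,0,0,-1],[0,0,0.5,0,0,0,-1],[0,0,0,0,0,0,-1]])

```text
t: 11.95
tool_pos: [545.1, -151.2, 1.2]
tool_rot: [0.0, 0.992, 0.129, 0.0]
contact_force: [-2.0, 0.9, 9.0]
gripper_width: 0.3
```

Call:
move_arm(targets=[[0,0,0.5,0,0,0,-1],[0,0,0,0,0,0,-1]])

```text
t: 12.12
tool_pos: [545.2, -151.3, 1.2]
tool_rot: [0.0, 0.992, 0.129, 0.0]
contact_force: [-2.1, 0.2, 13.4]
gripper_width: 0.9
```

The stop is reached: z holds at 1.2 after 7 mm of travel and the force is rising. I'll add one more firm push, then lift.

Call:
move_arm(targets=[[0,0,0.5,0,0,0,-1],[0,0,0.5,0,0,0,-1],[0,0,0,0,0,0,-1]])

```text
t: 12.37
tool_pos: [545.3, -151.3, 1.1]
tool_rot: [0.0, 0.992, 0.129, 0.001]
contact_force: [-5.0, 3.0, 18.9]
gripper_width: 0.6
```

Call:
move_arm(targets=[[0,0,-2,0,0,0,-1],[0,0,-3,0,0,0,-1],[0,0,-5,0,0,0,-1],[0,0,-10,0,0,0,-1],[0,0,-20,0,0,0,-1],[0,0,-20,0,0,0,-1],[0,0,-20,0,0,0,-1],[0,0,-20,0,0,0,-1],[0,0,-20,0,0,0,-1],[0,0,-20,0,0,0,-1],[0,0,-10,0,0,0,-1],[-20,12,0,0,0,0,-1],[-20,12,0,0,0,0,-1],[-20,12,0,0,0,0,-1],[-20,12,0,0,0,0,-1],[-20,12,0,0,0,0,-1],[-20,12,0,0,0,0,-1],[-20,12,0,0,0,0,-1],[-20,12,0,0,0,0,-1],[0,0,0,0,0,0,-1]])

```text
t: 14.03
tool_pos: [412.3, -287.1, 148.8]
tool_rot: [0.0, 0.992, 0.127, -0.001]
contact_force: [0.3, -0.7, 0.1]
gripper_width: 0.6
```

```bash
python3 look.py end
```

```text
14.0333 [ 412.3 -287.1  148.8] [ 0.3  -0.65  0.05] 0.5788501152485146
[[0.968, 0.252, -0.002], [0.252, -0.968, -0.001], [-0.002, 0.0, -1.0]]
```

View pics/end.png

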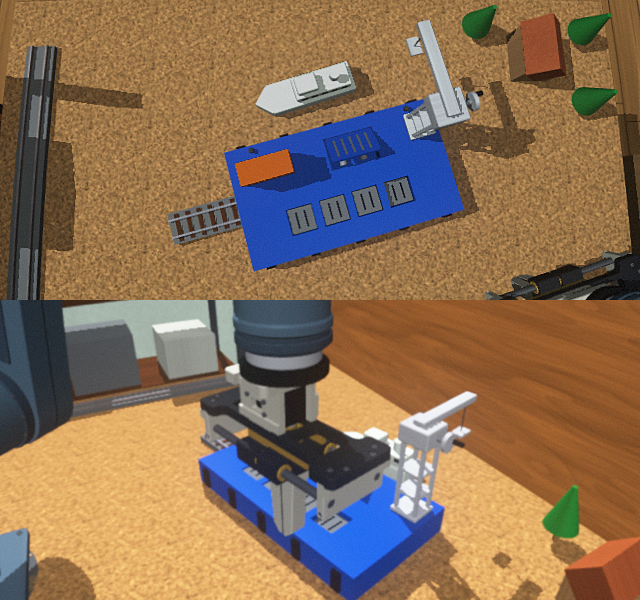

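The top view shows the hatch up at (354,147) in the crop and cover 1 sunken at (399,190). The ferry and container are unmoved, and the hand is clear. Handing in.

```bash
python3 -c "
from workcell import robot
print(robot.sense()['contact_force']); print(robot.hand_in())"
```

```text
[0.44977079 0.48818195 0.34511036]
the job is handed in; nothing more can be done
None
```

The job is done and handed in: the catch was cover 1, the first one I tried. It gave at about 3–4 N, and I pressed it about 7 mm down to its stop, confirmed with a final push of about 19 N. I then lifted the hand clear.

**Last checks:** The final top view showed the hatch popped up and cover 1 sunken. The ferry and containers stood where they were, and the force on the tool was only noise. In the final side view the gripper hid the hatch, so that view could not confirm it. The clock stood at about 14 s when I handed in.

**A disagreement:** The reported tool height did not match the fingertips. First contact came at a reported z of about 8 mm, where the cover top should be at 48 mm. I didn't find the cause and descended by camera and force instead. I never pressed the other three covers, because cover 1 was the one that gave.

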